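Empty the grinding jar and show its floor to the camera with a mirror

TASK

Swing the lever of the tilting stand to tip the grinding jar right over, so that all five steel balls drop into the stand's tray, then swing the jar back fully upright against its stop. Then take the inspection mirror off its rest and hold it above the jar where the camera's level line of sight crosses the jar's axis, angled so that the camera sees the mark on the jar's floor reflected in the middle of the mirror. Finish while still holding the mirror still at that angle, clear of the stand, with the other things on the bench left where they are.

Things in the scene. Friction and masses are not known exactly. Their poses are not given: they have to be found in the camera images.
- stand: Fixed tilting jar stand (all in mm). Origin on the bench under the jar; x towards its camera, y to the side the jar empties to, z up. Steel tray, outside x -95..95, y -90..220, 40 high, walls 4. Cheeks at x = +-57, 114 high, carry the jar's hinge: axis along x through (0,0,100). Camera: black box x 175..240, 46 wide, to 226 high, on a post at x 205, looking level along -x
- jar (a joint): Jar tilt, rad: 0 upright on its stop, 2.3 mouth well down over the tray (other stop). Friction holds it where left (0.2 N m, 3 N at the lever). Steel jar, 80 mm outside, 68 inside; upright its mouth is 148, its inner floor 58 above the bench. Empties beyond about 2 rad. Holds the five balls at the start
- lever (a point): Middle of the lever's grip bar: black, round, 14 mm thick, parallel to the stand's x, reaching 38 mm towards the jar (to the lever arm) and 32 mm outward of here. In the stand: x = -122, y = 90 sin(tilt-1.15), z = 100 + 90 cos(tilt-1.15) mm, tilt = jar joint; so it leans to -y when upright. Pinched from above, it turns between the fingers
- mark (a point): Ring-and-cross mark, 34 mm wide, in the centre of the jar's inner floor (hidden under the balls until the jar is emptied)
- lens (a point): Centre of the camera's lens front, 34 mm across, at stand (145, 0, 203) mm; it looks level along the stand's -x
- aim (a point): Point in the air where the camera's line of sight crosses the upright jar's axis, stand (0, 0, 203) mm: 55 above the jar's mouth, 145 from the lens and 145 above the mark. The mirror's centre belongs here
- midway (a point): Point halfway between lens and upright mark, stand (72.5, 0, 130.5) mm. A mirror centred on the aim point shows the mark in its middle when its face points straight at this point: 45 degrees down towards the camera
- rest: Fixed grey mirror rest, base 130 x 60 x 8 mm; two forks 90 mm apart along x (8 thick, 30 wide, 60 high) with slots 18 wide, 10 deep, bottom 50 above the bench, carrying the mirror's handle. Origin on the bench midway between the forks; x along the handle towards the mirror head
- mirror: Loose inspection mirror, about 120 g: round head 60 mm across, 8 thick, on a square handle 14 x 14 x 150. Origin at the centre of the mirror face, which looks along -z (down, as it lies on the rest); handle along -x from 30 to 180 mm, centre line at z = +4. Between the forks: x about -95, the place to grip
- ball0: loose steel ball 24 mm across, 57 g; origin at its centre
- ball1: loose steel ball 24 mm across, 57 g; origin at its centre
- ball2: loose steel ball 24 mm across, 57 g; origin at its centre
- ball3: loose steel ball 24 mm across, 57 g; origin at its centre
- ball4: loose steel ball 24 mm across, 57 g; origin at its centre
- jar_lid: Not to be disturbed (mm): spare jar lid: steel disc 80 across, 10 thick, with a 24 wide knob to 26 high; origin under its centre
- spatula: Not to be disturbed (mm): steel lab spatula 170 long lying flat near the mirror rest; origin under its middle
- amber: Not to be disturbed (mm): brown glass bottle 72 across, 160 high; origin under its centre
- pot: Not to be disturbed (mm): small white plastic screw-top pot 56 across, 70 high; origin under its centre
- weight: Not to be disturbed (mm): small brass cylinder weight 28 across, 30 high; origin under its centre

How it is judged:
On the way, in this order (a step that is already met when the one before it is completed fails the run):
1. the jar is tipped over and all five balls are in the tray (value of joint jar above 1.6 rad and x of ball0 in the frame of stand between -0.095 and 0.095 m and y of ball0 in the frame of stand between -0.09 and 0.22 m and z of each of ball0, ball1, ball2, ball3, ball4 in the frame of stand below 0.042 m and x of ball1 in the frame of stand between -0.095 and 0.095 m and y of ball1 in the frame of stand between -0.09 and 0.22 m and x of ball2 in the frame of stand between -0.095 and 0.095 m and y of ball2 in the frame of stand between -0.09 and 0.22 m and x of ball3 in the frame of stand between -0.095 and 0.095 m and y of ball3 in the frame of stand between -0.09 and 0.22 m and x of ball4 in the frame of stand between -0.095 and 0.095 m and y of ball4 in the frame of stand between -0.09 and 0.22 m), for 0.2 s.
2. the empty jar is back upright, the mirror still on its rest (value of joint jar below 0.08 rad and distance of mirror from where it was at the start of the episode below 0.03 m and x of ball0 in the frame of stand between -0.095 and 0.095 m and y of ball0 in the frame of stand between -0.09 and 0.22 m and z of each of ball0, ball1, ball2, ball3, ball4 in the frame of stand below 0.042 m and x of ball1 in the frame of stand between -0.095 and 0.095 m and y of ball1 in the frame of stand between -0.09 and 0.22 m and x of ball2 in the frame of stand between -0.095 and 0.095 m and y of ball2 in the frame of stand between -0.09 and 0.22 m and x of ball3 in the frame of stand between -0.095 and 0.095 m and y of ball3 in the frame of stand between -0.09 and 0.22 m and x of ball4 in the frame of stand between -0.095 and 0.095 m and y of ball4 in the frame of stand between -0.09 and 0.22 m), for 0.2 s.
3. the mirror is held over the jar so that the camera sees the mark in it (x of midway in the frame of mirror between -0.02 and 0.02 m and y of midway in the frame of mirror between -0.02 and 0.02 m and z of midway in the frame of mirror below -0.04 m and distance between mirror and aim below 0.03 m and contact force between the fingers and mirror above 1 N and contact force between mirror and stand below 0.1 N and contact force between mirror and rest below 0.1 N and height (world z) of mirror above 0.15 m and linear speed of mirror below 0.03 m/s and angular speed of mirror below 0.2 rad/s and value of joint jar below 0.08 rad), for 0.3 s.
At the end, for the whole second after the job is handed in: Jar within 0.08 rad of upright, all balls in the tray; mirror held still by the fingers, clear of stand and rest, its centre within 30 mm of the aim point and its face's axis passing within 20 mm (mirror x and y) of the midway point, so the camera sees the mark (all of step 3 and x of ball0 in the frame of stand between -0.095 and 0.095 m and y of ball0 in the frame of stand between -0.09 and 0.22 m and z of each of ball0, ball1, ball2, ball3, ball4 in the frame of stand below 0.042 m and x of ball1 in the frame of stand between -0.095 and 0.095 m and y of ball1 in the frame of stand between -0.09 and 0.22 m and x of ball2 in the frame of stand between -0.095 and 0.095 m and y of ball2 in the frame of stand between -0.09 and 0.22 m and x of ball3 in the frame of stand between -0.095 and 0.095 m and y of ball3 in the frame of stand between -0.09 and 0.22 m and x of ball4 in the frame of stand between -0.095 and 0.095 m and y of ball4 in the frame of stand between -0.09 and 0.22 m); the arm keeps its last pose, push and grip.
It fails at once if one of the other things on the bench is pushed more than 30 mm out of place (distance of any of jar_lid, spatula, amber, pot, weight from where it was at the start of the episode above 0.03 m).
It also fails if it takes over 58 s, if anything falls off the work surface, if the arm or the gripper's body presses on something with over 40 N, if the wrist force passes 120 N, or if a joint passes its speed limit or range.

ROBOT

A 6-joint arm with a two-finger parallel gripper is mounted at the origin on the work surface. World frame = base frame: x ahead of the robot, y to its left, z up, the work surface at z = 0. Lengths are in m, angles in rad, forces in N, time in s.
With the tool pointing down it reaches from about 0.25 to 0.725 m from the base axis. Payload 4 kg.
Tool frame: the origin (TCP) lies on the centre line of the jaws, within the pads' length; the fingertips stand 19 mm ahead of it and the grasp point (between the pads) is the TCP; z points along the fingers, y is the line along which they close (so a half turn about z gives the same grasp; the last joint's range is limited). The gripper opens to 85 mm and grips with 20 to 120 N. Pads are 22 mm wide; open, the fingers measure 114 mm over their backs; the gripper's body (76 mm by 85 mm) begins 54 mm behind the grasp point. The pads swing forward as they close: fully open they stand 13 mm farther back than shut.
Start: joints at [0, 0.241, 0.005, 1.335, 0, 1.571], TCP at [0.5, -0, 0.25] pointing down, gripper open.
Joint ranges: [-2.72, 2.72], [-1.05, 1.87], [-1.09, 1.28], [-1.99, 2.15], [-1.42, 1.44], [-3.14, 3.14]. Speed limits (rad/s): [2.79, 2.79, 3.14, 3.14, 3.14, 3.14].

INTERFACE

Orientations are given as a unit quaternion [w, x, y, z].
In Python, from plant import manip gives the robot as it stands.
- The arm moves only by the tool servo_tool, never from a script. Its argument "rows" is a list of rows, each a list of 5 numbers: the opening, from 0 (shut) to 1 (fully open), then the shift along the world's x, y, z in m, then the turn about the world's z in degrees. In form: [[claw, x, y, z, spin], ...]. A call has 1 to 10 rows; each row shifts and turns the commanded pose from where the row before left it; what a row does not reach is not made up. A row lasts 1/8 s, in which the tool goes at most 62.5 mm and 10.7 degrees, less where a joint would pass 70% of its speed; a pose out of reach is approached as far as the arm can. A call is refused whole if a number of a shift passes 0.0625 or a number of a turn 10.7, either way. A call with a gripper value outside its range is refused whole. The fingers move at their own pace and stop on an object; "squeeze" is the grip in N (left out, the last holds). Time passes only in rows, so rows that do not move let the fingers close. It gives the time, the measured TCP pose, the force, the opening and the grip force at its end, in the units of the state.
- manip.state(): the state, without advancing time (a new reading comes with each control period).
- manip.capture(name): name is "scene" or "side" or "wrist"; returns a dict with "image" (400x640x3 uint8, red, green, blue), "camera_matrix" (3x3 intrinsics, pixels), "T" (4x4, takes a point from camera to world coordinates). Camera axes: x right, y up, looking along -z (the intrinsics and any distortion apply to the point x, -y, -z); pixel columns grow to the right and rows downward; lengths in m; the calibration is good to about 2 mm. A picture is of the moment at which its call begins. There is no depth.
- manip.close_job(): hands the job in; it is judged then, once.
The state is a dict: "time_s": time; "joint_positions": joint angles; "joint_velocities": joint speeds; "joint_efforts": joint torques, N m; "tool_pos": TCP position; "tool_rot": TCP orientation; "wrist_force": force on the tool from outside, world axes, zero at the start; "moment": the same for the moment, N m; "grip_width": finger opening in m; "gripper_force": force on a finger pad.
Only numpy, scipy, OpenCV 4.12 (cv2) and the standard library are available. Lean on these libraries where they do the work, as an engineer would, in place of code of your own. Each camera call takes 0.05 s, during which the arm holds its last target. There are 200 camera calls.

## Working session

There is one attempt and no reset: what is moved stays moved. The work goes in short steps, Python scripts to look and compute and a tool call to move; the robot and the scene stay as the last step left them, time stands still between calls to the robot, and variables do not carry over. Pictures are saved under pics/ and viewed, at most 10 in all, crops included, and the job is handed in when it is done.

Besides the shell and the picture viewer there is one more tool, called after "Emit:" as name(argument=value, ...) on one line, values as JSON. servo_tool: Moves the arm, as the interface text tells. Its arguments: {"type":"object","properties":{"rows":{"type":"array","items":{"type":"array","items":{"type":"number"}}},"squeeze":{"type":"number"}},"required":["rows"]}

```bash
ls; mkdir -p pics
python3 - <<'E'
from plant import manip
import cv2,numpy as np,pickle
d={}
for n in("scene","side"):
    c=manip.capture(n);d[n]=c;cv2.imwrite(f"pics/{n}0.png",cv2.resize(c["image"][:,:,::-1],(800,500),interpolation=cv2.INTER_CUBIC))
    print(n,c["camera_matrix"].tolist(),np.round(c["T"],3).tolist(),c.keys())
pickle.dump(d,open("caps0.pkl","wb"))
print(manip.state())
E
```

```text
pics
scene [[364.713271223239, 0.0, 321.2921885472727], [0.0, 364.713271223239, 197.6611921272338], [0.0, 0.0, 1.0]] [[-0.639, -0.651, 0.409, 0.984], [0.769, -0.531, 0.356, 0.427], [-0.015, 0.542, 0.84, 1.043], [0.0, 0.0, 0.0, 1.0]] dict_keys(['image', 'camera_matrix', 'T'])
side [[483.6632517406521, 0.0, 312.52330594883153], [0.0, 483.6632517406521, 204.35616561267344], [0.0, 0.0, 1.0]] [[0.865, 0.235, -0.444, -0.179], [-0.502, 0.443, -0.743, -1.177], [0.022, 0.865, 0.501, 0.962], [0.0, 0.0, 0.0, 1.0]] dict_keys(['image', 'camera_matrix', 'T'])
{'time_s': 0.1, 'joint_positions': array([2.40000858e-05, 2.41369057e-01, 3.84791718e-03, 1.33520887e+00,
       6.86823509e-06, 1.57080197e+00]), 'joint_velocities': array([ 0.00029804, -0.00067813,  0.00206839, -0.00055985, -0.00243855,
        0.00105517]), 'joint_efforts': array([-3.57412864e-04, -3.73140085e+01,  2.53010201e+01,  1.07858295e-02,
        2.43542411e-05, -2.54672034e-05]), 'tool_pos': array([4.99461687e-01, 1.39411362e-05, 2.49482050e-01]), 'tool_rot': array([-6.86077268e-04,  7.07099962e-01,  7.07112939e-01, -6.81240959e-04]), 'wrist_force': array([-0.22250408, -1.02644401, -0.12766025]), 'moment': array([-0.01150301, -0.07798826,  0.0138545 ]), 'gripper_force': 0.0, 'grip_width': 0.08536223215147117}
```

View pics/scene0.png

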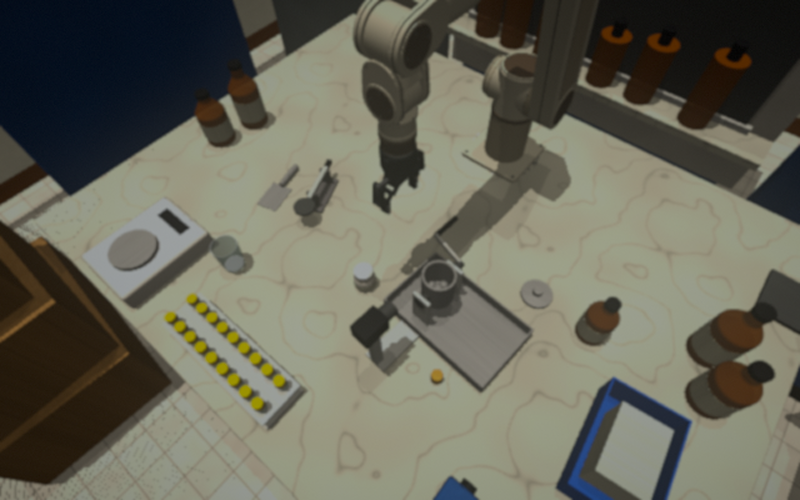

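View pics/side0.png

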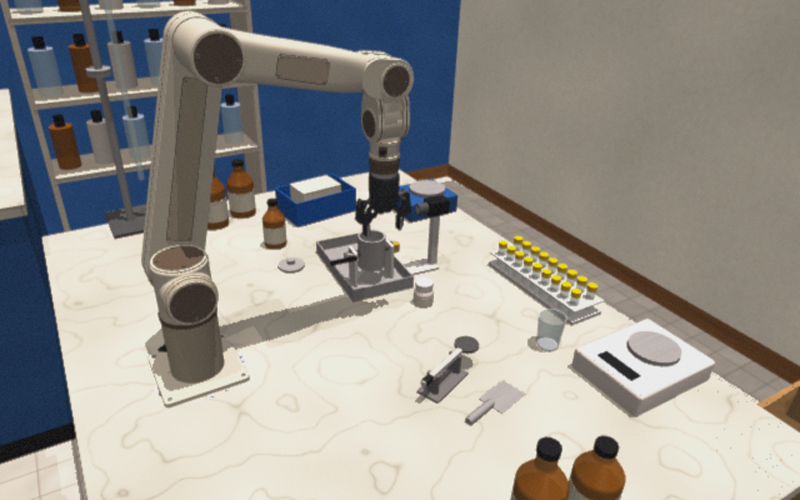

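Run:
```python
import cv2,numpy as np,pickle
d=pickle.load(open("caps0.pkl","rb"))
def t(n,x,y,w,h,s):
    im=d[n]["image"][y:y+h,x:x+w,::-1].astype(float)
    im=np.clip(im*(1.6 if n=="scene" else 1.1),0,255).astype(np.uint8)
    im=cv2.resize(im,None,fx=s,fy=s,interpolation=cv2.INTER_CUBIC)
    for k in range(0,w,10): cv2.putText(im,str(x+k),(k*s,8),0,.3,(0,0,255)) ; cv2.line(im,(k*s,8),(k*s,14),(0,0,255))
    for k in range(0,h,10): cv2.putText(im,str(y+k),(0,k*s+4),0,.3,(0,0,255)); cv2.line(im,(20,k*s),(26,k*s),(0,0,255))
    return im
cv2.imwrite("pics/a.png",t("scene",275,190,160,120,5))
cv2.imwrite("pics/b.png",np.hstack([t("side",250,125,120,150,4),np.vstack([t("scene",222,122,64,60,5),t("side",328,265,64,60,5)])]))
```

```text
(no output)
```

View pics/a.png

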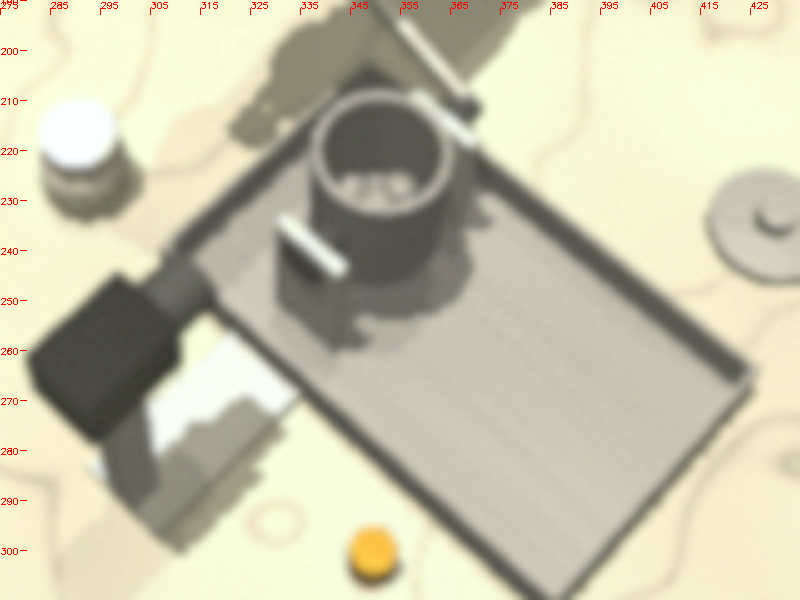

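View pics/b.png

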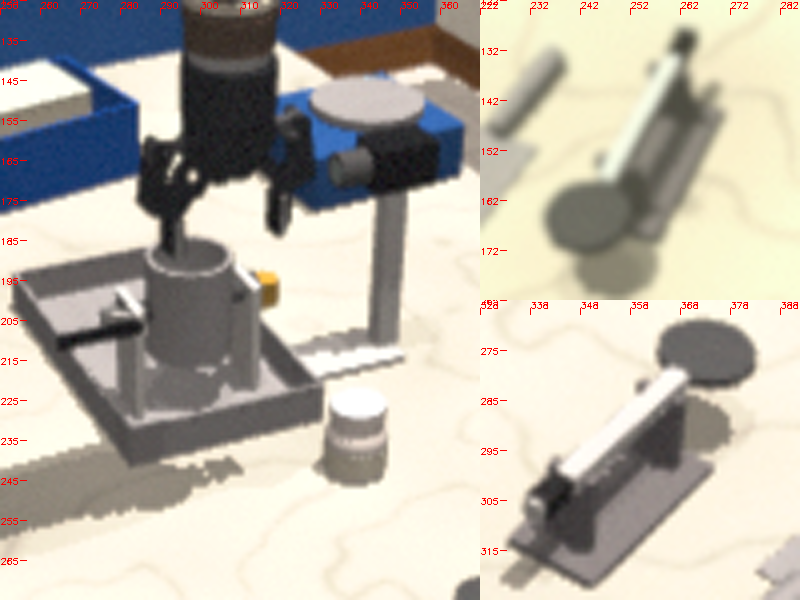

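```bash
cat > h.py <<'E'
import numpy as np,pickle
from scipy.optimize import least_squares
def proj(c,P):
    P=np.atleast_2d(P);T=c["T"];q=(P-T[:3,3])@T[:3,:3];K=c["camera_matrix"]
    return np.c_[K[0,2]+K[0,0]*q[:,0]/-q[:,2],K[1,2]+K[1,1]*q[:,1]/q[:,2]]
def ray(c,uv,z):
    K=c["camera_matrix"];T=c["T"];d=T[:3,:3]@np.array([(uv[0]-K[0,2])/K[0,0],-(uv[1]-K[1,2])/K[1,1],-1]);o=T[:3,3]
    return o+d*(z-o[2])/d[2]
def w(p,L):
    L=np.atleast_2d(L)/1000.;c,s=np.cos(p[2]),np.sin(p[2])
    return np.c_[p[0]+c*L[:,0]-s*L[:,1],p[1]+s*L[:,0]+c*L[:,1],L[:,2]]
def fit(d,obs,p0):
    f=lambda p:np.concatenate([(proj(d[n],w(p,L))[0]-uv) for n,L,uv in obs])
    r=least_squares(f,p0,loss="soft_l1");return r.x,f(r.x).reshape(-1,2)
E
python3 - <<'E'
from h import *
d=pickle.load(open("caps0.pkl","rb"))
S,D="scene","side"
o=[(S,(0,0,148),(351.4,220)),(S,(57,0,114),(337.4,239)),(S,(-57,0,114),(364,213.6)),(S,(175,-23,226),(298.6,244.4)),(S,(240,-23,226),(280.4,261.6)),(S,(-95,220,40),(425.5,264)),
(D,(0,0,148),(297.2,189)),(D,(-95,-90,40),(282.5,233.7)),(D,(95,-90,40),(330.5,222)),(D,(-95,220,40),(253,193.7)),(D,(145,0,203),(334.5,167))]
r0=ray(d[S],(351.4,220),.148);rx=ray(d[S],(337.4,239),.114)-ray(d[S],(364,213.6),.114)
p,e=fit(d,o,[r0[0],r0[1],np.arctan2(rx[1],rx[0])]);print("stand",p,np.degrees(p[2]));print(np.round(e,1).tolist())
o=[(S,(95,0,61),(243.6,164.8)),(D,(95,0,61),(373.2,274.2)),(S,(-85,0,57),(263,129)),(D,(-85,0,57),(339,306.6)),(S,(65,30,8),(256,170.6)),(S,(-65,30,8),(270.4,144)),(D,(-65,30,8),(334.4,313)),(D,(-65,-30,8),(351,322)),(D,(65,-30,8),(374.4,298))]
a=ray(d[S],(243.6,164.8),.061);b=ray(d[S],(263,129),.057)
q,e=fit(d,o,[*(a+b)[:2]/2,np.arctan2(*(a-b)[[1,0]])]);print("rest",q,np.degrees(q[2]));print(np.round(e,1).tolist())
for n,L in dict(lever0=(-122,-82.1,136.8),lever23=(-122,82.1,136.8),top=(-122,0,190),aim=(0,0,203),mid=(72.5,0,130.5),lens=(145,0,203)).items(): print(n,np.round(w(p,L),3))
print("mirror",w(q,(95,0,53)))
for n,uv,z in[("pot",(290.8,216),.07),("lid",(429,237),.01),("weight",(349,300),.03),("amber",(482,262),.1),("spat1",(237,135),.005),("spat2",(216,160),.005)]: print(n,np.round(ray(d[S],uv,z),3))
pickle.dump((p,q),open("pq.pkl","wb"))
E
```

```text
stand [ 0.55302621  0.16021744 -0.07871811] -4.51021546726558
[[-0.3, 0.2], [-0.4, -0.2], [-0.7, 0.0], [-0.1, -0.6], [-1.4, -0.0], [1.6, -0.6], [-0.3, -1.3], [-0.2, -2.1], [0.5, -2.0], [-0.8, -1.5], [-0.9, -0.1]]
rest [ 0.48433824 -0.32022679  0.39250921] 22.489121125477514
[[-1.0, -0.2], [0.1, -0.4], [-0.3, -0.8], [-0.0, 0.3], [0.7, -1.3], [-0.3, -1.2], [-0.9, -1.3], [0.1, -0.9], [0.8, -1.2]]
lever0 [[0.425 0.088 0.137]]
lever23 [[0.438 0.252 0.137]]
top [[0.431 0.17  0.19 ]]
aim [[0.553 0.16  0.203]]
mid [[0.625 0.155 0.13 ]]
lens [[0.698 0.149 0.203]]
mirror [[ 0.5721137  -0.28388853  0.053     ]]
pot [ 0.621 -0.015  0.07 ]
lid [0.38  0.345 0.01 ]
weight [0.703 0.275 0.03 ]
amber [0.407 0.503 0.1  ]
spat1 [ 0.463 -0.446  0.005]
spat2 [ 0.595 -0.416  0.005]
```

The views agree to 1–2 px: stand at about (0.553, 0.160) yaw −4.5°, rest at (0.484, −0.320) yaw 22.5°. The scene view shows the lever hub near (370,211) px and the mirror head near (244,165) px. Next I move above the lever, fingers closing along the stand's y.

Emit:
servo_tool(rows=[[1,-0.01,0.011,0,10.7],[1,-0.01,0.011,0,10.7],[1,-0.01,0.011,0,10.7],[1,-0.01,0.011,0,10.7],[1,-0.01,0.011,0,10.7],[1,-0.01,0.011,0,10.7],[1,-0.01,0.011,0,10.7],[1,-0.0045,0.011,0,10.6],[1,0,0,0,0]], squeeze=40)

```text
time_s: 1.23
tool_pos: [0.425, 0.0884, 0.25]
tool_rot: [-0.0, 0.04, 0.999, -0.0]
wrist_force: [0.1, 0.4, 1.0]
grip_width: 0.0857
gripper_force: 0.0
```

Run:
```python
from plant import manip
import cv2,pickle
c=manip.capture("wrist");pickle.dump(c,open("w1.pkl","wb"));cv2.imwrite("pics/w1.png",c["image"][:,:,::-1])
from h import *
p,q=pickle.load(open("pq.pkl","rb"))
s=manip.state();print(s["joint_positions"],s["tool_pos"])
for L in[(-122,-82.1,136.8),(-90,-82.1,136.8),(-154,-82.1,136.8),(0,0,148)]:print(L,proj(c,w(p,L)))
```

```text
[ 2.04299208e-01  1.11191626e-01 -1.54328455e-01  1.30581321e+00
 -2.84497908e-04  2.85187304e-01] [0.42529791 0.08803474 0.25006565]
(-122, -82.1, 136.8) [[318.44073946 201.83000193]]
(-90, -82.1, 136.8) [[318.51932409 243.67976316]]
(-154, -82.1, 136.8) [[318.35627575 156.84937617]]
(0, 0, 148) [[424.83163959 356.89567658]]
```

View pics/w1.png

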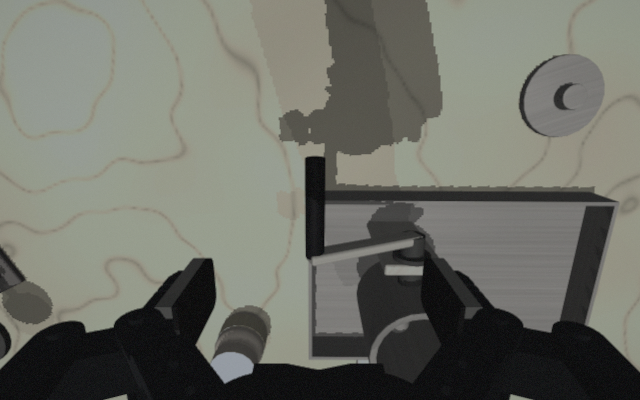

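The wrist view shows the lever bar at columns 306–325, rows 157–258. It sits about 2 mm further toward −y than predicted, so I correct for that and pinch it.

Emit:
servo_tool(rows=[[1,0,-0.002,-0.05,0],[1,0,0,-0.05,0],[1,0,0,-0.013,0],[0,0,0,0,0],[0,0,0,0,0],[0,0,0,0,0],[0,0,0,0,0],[0,0,0,0,0]])

```text
time_s: 2.28
tool_pos: [0.4263, 0.0858, 0.1384]
tool_rot: [0.001, 0.039, 0.999, -0.0]
wrist_force: [-0.8, -1.9, 5.5]
grip_width: 0.0129
gripper_force: 38.9
```

Run:
```python
from h import *
p,q=pickle.load(open("pq.pkl","rb"));p[1]-=.002;pickle.dump((p,q),open("pq.pkl","wb"))
t=np.linspace(0,2.3,19)
P=w(p,np.c_[-122+0*t,90*np.sin(t-1.15),100+90*np.cos(t-1.15)])
print(np.round(P[0],4));print(np.round(np.diff(P,axis=0),4).tolist())
```

```text
[0.4249 0.0859 0.1368]
[[0.0004, 0.0053, 0.0102], [0.0005, 0.0066, 0.0094], [0.0006, 0.0077, 0.0085], [0.0007, 0.0087, 0.0074], [0.0008, 0.0096, 0.0062], [0.0008, 0.0103, 0.005], [0.0009, 0.0109, 0.0036], [0.0009, 0.0112, 0.0022], [0.0009, 0.0114, 0.0007], [0.0009, 0.0114, -0.0007], [0.0009, 0.0112, -0.0022], [0.0009, 0.0109, -0.0036], [0.0008, 0.0103, -0.005], [0.0008, 0.0096, -0.0062], [0.0007, 0.0087, -0.0074], [0.0006, 0.0077, -0.0085], [0.0005, 0.0066, -0.0094], [0.0004, 0.0053, -0.0102]]
```

Emit:
servo_tool(rows=[[0,0.0004,0.0053,0.0102,0],[0,0.0005,0.0066,0.0094,0],[0,0.0006,0.0077,0.0085,0],[0,0.0007,0.0087,0.0074,0],[0,0.0008,0.0096,0.0062,0],[0,0.0008,0.0103,0.005,0],[0,0.0009,0.0109,0.0036,0],[0,0.0009,0.0112,0.0022,0],[0,0.0009,0.0114,0.0007,0]])

```text
time_s: 3.4
tool_pos: [0.433, 0.1656, 0.1924]
tool_rot: [0.002, 0.04, 0.999, -0.003]
wrist_force: [0.8, -8.5, 9.0]
grip_width: 0.0121
gripper_force: 42.4
```

Emit:
servo_tool(rows=[[0,0.0009,0.0114,-0.0007,0],[0,0.0009,0.0112,-0.0022,0],[0,0.0009,0.0109,-0.0036,0],[0,0.0008,0.0103,-0.005,0],[0,0.0008,0.0096,-0.0062,0],[0,0.0007,0.0087,-0.0074,0],[0,0.0006,0.0077,-0.0085,0],[0,0.0005,0.0066,-0.0094,0],[0,0.0004,0.0053,-0.0102,0]])

```text
time_s: 4.53
tool_pos: [0.4398, 0.2483, 0.1381]
tool_rot: [0.002, 0.04, 0.999, -0.002]
wrist_force: [2.1, -6.7, 3.3]
grip_width: 0.0125
gripper_force: 45.9
```

Emit:
servo_tool(rows=[[0,0,0,0,0],[0,0,0,0,0],[0,0,0,0,0],[0,0,0,0,0],[0,0,0,0,0],[0,0,0,0,0],[0,0,0,0,0],[0,0,0,0,0]])

```text
time_s: 5.52
tool_pos: [0.4398, 0.2485, 0.1375]
tool_rot: [0.001, 0.04, 0.999, -0.001]
wrist_force: [4.3, -3.0, -1.6]
grip_width: 0.0125
gripper_force: 45.5
```

```bash
cat > snap.py <<'E'
from plant import manip
import cv2,pickle,sys,numpy as np
a=sys.argv[1:];ims=[]
d={}
for n,x,y,ww,hh,s in (("scene",285,180,135,130,3),("side",245,125,130,130,3)):
    c=manip.capture(n);d[n]=c;im=np.clip(c["image"][y:y+hh,x:x+ww,::-1]*(1.6 if n=="scene" else 1.1),0,255).astype(np.uint8)
    ims.append(cv2.resize(im,None,fx=s,fy=s,interpolation=cv2.INTER_CUBIC))
pickle.dump(d,open(a[0]+".pkl","wb"));cv2.imwrite(f"pics/{a[0]}.png",np.hstack(ims))
E
python3 snap.py tip1
```

```text
(no output)
```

View pics/tip1.png

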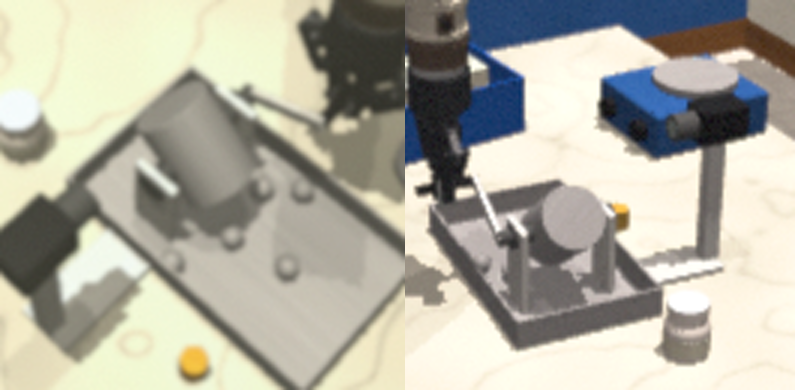

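All five balls lie in the tray (tile px 262,187; 302,190; 232,237; 287,266; 172,262). Next I swing the jar back, with a slight press on the stop at the end.

Emit:
servo_tool(rows=[[0,-0.0004,-0.0053,0.0102,0],[0,-0.0005,-0.0066,0.0094,0],[0,-0.0006,-0.0077,0.0085,0],[0,-0.0007,-0.0087,0.0074,0],[0,-0.0008,-0.0096,0.0062,0],[0,-0.0008,-0.0103,0.005,0],[0,-0.0009,-0.0109,0.0036,0],[0,-0.0009,-0.0112,0.0022,0],[0,-0.0009,-0.0114,0.0007,0]])

```text
time_s: 6.75
tool_pos: [0.4333, 0.1709, 0.1932]
tool_rot: [0.002, 0.038, 0.999, 0.004]
wrist_force: [-0.2, 4.9, 5.7]
grip_width: 0.0126
gripper_force: 42.0
```

Emit:
servo_tool(rows=[[0,-0.0009,-0.0114,-0.0007,0],[0,-0.0009,-0.0112,-0.0022,0],[0,-0.0009,-0.0109,-0.0036,0],[0,-0.0008,-0.0103,-0.005,0],[0,-0.0008,-0.0096,-0.0062,0],[0,-0.0007,-0.0087,-0.0074,0],[0,-0.0006,-0.0077,-0.0085,0],[0,-0.0005,-0.0066,-0.0094,0],[0,-0.0004,-0.0053,-0.0102,0],[0,0,-0.001,-0.003,0]])

```text
time_s: 8.0
tool_pos: [0.4262, 0.0857, 0.1344]
tool_rot: [0.001, 0.039, 0.999, 0.001]
wrist_force: [-0.5, 6.2, 15.4]
grip_width: 0.0123
gripper_force: 48.4
```

Emit:
servo_tool(rows=[[0,0,0,-0.001,0],[0,0,0,0,0],[0,0,0,0,0]])

```text
time_s: 8.38
tool_pos: [0.4262, 0.0858, 0.1344]
tool_rot: [0.001, 0.039, 0.999, 0.001]
wrist_force: [-0.8, 4.8, 8.9]
grip_width: 0.0123
gripper_force: 47.5
```

Emit:
servo_tool(rows=[[1,0,0,0,0],[1,0,0,0,0],[1,0,0,0,0],[1,0,0,0,0],[1,0,0,0.06,0],[1,0,0,0.06,0]])

```text
time_s: 9.12
tool_pos: [0.4247, 0.0847, 0.254]
tool_rot: [-0.001, 0.039, 0.999, -0.0]
wrist_force: [1.4, 0.6, 0.0]
grip_width: 0.0855
gripper_force: 0.0
```

Emit:
servo_tool(rows=[[1,0.008,-0.04,0,2.7],[1,0.008,-0.04,0,2.7],[1,0.008,-0.04,0,2.7],[1,0.008,-0.04,0,2.7],[1,0.008,-0.04,0,2.7],[1,0.008,-0.04,0,2.7],[1,0.008,-0.04,0,2.7],[1,0.008,-0.04,0,2.7],[1,0.008,-0.04,-0.02,2.7],[1,0,-0.04,-0.02,2.7]])

```text
time_s: 10.38
tool_pos: [0.4979, -0.3165, 0.2126]
tool_rot: [0.0, -0.196, 0.981, -0.0]
wrist_force: [0.6, 0.8, 0.2]
grip_width: 0.0854
gripper_force: 0.0
```

Emit:
servo_tool(rows=[[1,0,0,-0.02,0],[1,0,0,0,0]])

```text
time_s: 10.62
tool_pos: [0.496, -0.3148, 0.1909]
tool_rot: [-0.002, -0.195, 0.981, 0.002]
wrist_force: [-0.2, -0.0, -0.2]
grip_width: 0.0852
gripper_force: 0.0
```

Run:
```python
from plant import manip
import cv2,pickle
from h import *
p,q=pickle.load(open("pq.pkl","rb"))
c=manip.capture("wrist");d=manip.capture("scene");pickle.dump((c,d),open("w2.pkl","wb"))
im=c["image"][:,:,::-1].copy()
for x in(95,-85,0,15):
    u=proj(c,w(q,(x,0,61 if x==95 else 64)))[0];print(x,u);cv2.circle(im,tuple(int(round(v)) for v in u),3,(0,0,255),1)
b=d["image"][180:310,285:420,::-1];b=cv2.resize(np.clip(b*1.6,0,255).astype(np.uint8),(160,154))
im[-154:,:160]=b
cv2.imwrite("pics/w2.png",im)
print(manip.state()["joint_positions"],manip.state()["tool_pos"])
```

```text
95 [317.87822954 293.0586518 ]
-85 [317.21460723  56.44907789]
0 [317.56815861 180.62084605]
15 [317.62394797 200.21478156]
[-5.64176251e-01  4.44625629e-01  1.48450753e-01  1.27497150e+00
 -6.83257030e-05 -9.57099762e-01] [ 0.49748912 -0.31482548  0.19355353]
```

View pics/w2.png

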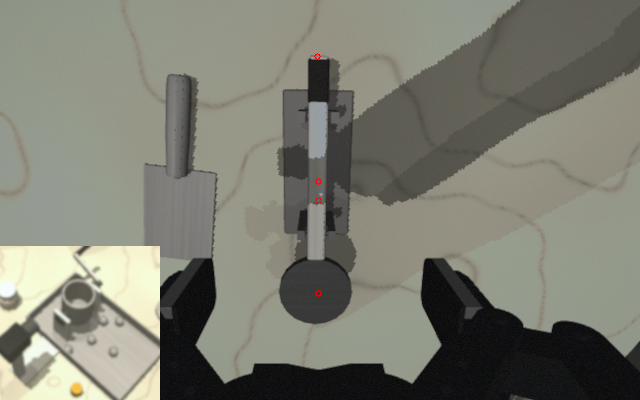

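The mirror lies as predicted, head at (315.5,291) px and tail at (319,58), so only −0.8° yaw is needed. The inset shows the jar upright with the balls in the tray. Grasping the handle.

Emit:
servo_tool(rows=[[1,0,0,-0.05,-0.8],[1,0,0,-0.05,0],[1,0,0,-0.036,0],[0,0,0,0,0],[0,0,0,0,0],[0,0,0,0,0],[0,0,0,0,0],[0,0,0,0,0],[0,0,0,0,0]], squeeze=60)

```text
time_s: 11.85
tool_pos: [0.4987, -0.3157, 0.0594]
tool_rot: [0.001, -0.188, 0.982, -0.001]
wrist_force: [-0.9, 0.5, 6.0]
grip_width: 0.0131
gripper_force: 59.1
```

Emit:
servo_tool(rows=[[0,0,0,0.02,0],[0,0,0,0.04,0],[0,0,0,0.06,0],[0,0,0,0.06,0],[0,0,0,0.06,0],[0,0,0,0,0]])

```text
time_s: 12.6
tool_pos: [0.4996, -0.3164, 0.3041]
tool_rot: [0.005, -0.188, 0.982, -0.004]
wrist_force: [-0.5, 0.4, -2.1]
grip_width: 0.013
gripper_force: 58.8
```

Emit:
servo_tool(rows=[[0,0.005,0.04,0,6.4],[0,0.005,0.04,0,6.4],[0,0.005,0.04,0,6.4],[0,0.005,0.04,0,6.4],[0,0.005,0.04,0,6.4],[0,0.005,0.04,0,6.4],[0,0.005,0.04,0,6.4],[0,0.005,0.04,0,6.4],[0,0.005,0.04,0,6.4],[0,0.004,0.044,0,6.2]])

```text
time_s: 13.85
tool_pos: [0.5458, 0.09, 0.2957]
tool_rot: [-0.001, -0.68, 0.733, 0.001]
wrist_force: [0.6, -0.5, -1.2]
grip_width: 0.013
gripper_force: 58.8
```

Emit:
servo_tool(rows=[[0,0,0,-0.04,0],[0,0,0,-0.04,0],[0,0,0,-0.04,0],[0,0,0,0,0],[0,0,0,0,0],[0,0,0,0,0]])

```text
time_s: 14.6
tool_pos: [0.5479, 0.0891, 0.1794]
tool_rot: [0.002, -0.679, 0.734, -0.001]
wrist_force: [-0.7, -0.2, -1.5]
grip_width: 0.0128
gripper_force: 58.8
```

```bash
python3 snap.py pre
```

View pics/pre.png

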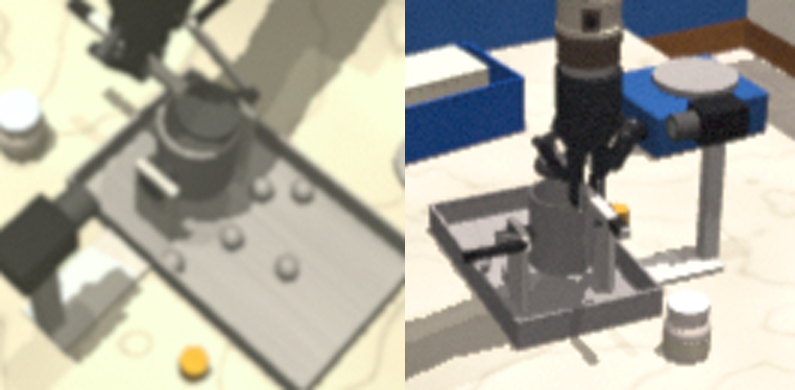

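The mirror is level over the jar, handle running along the stand's y (tile px 155,70 to 210,115). I ease the grip and press the handle onto the jar's −y rim, so that it pivots head-up between the fingers.

Emit:
servo_tool(rows=[[0,0,0,-0.01,0],[0,0,0,-0.01,0],[0,0,0,-0.005,0],[0,0,0,-0.003,0],[0,0,0,-0.003,0]], squeeze=20)

```text
time_s: 15.32
tool_pos: [0.5469, 0.0881, 0.1494]
tool_rot: [0.001, -0.679, 0.734, -0.001]
wrist_force: [-6.1, -5.7, 16.4]
grip_width: 0.0125
gripper_force: 64.3
```

Emit:
servo_tool(rows=[[0,0,0,-0.002,0],[0,0,0,-0.002,0],[0,0,0,-0.002,0],[0,0,0,0,0]])

```text
time_s: 15.82
tool_pos: [0.547, 0.0883, 0.1437]
tool_rot: [0.001, -0.679, 0.734, -0.001]
wrist_force: [-6.6, -5.4, 19.3]
grip_width: 0.013
gripper_force: 68.0
```

Emit:
servo_tool(rows=[[0,0,0,-0.002,0],[0,0,0,-0.002,0],[0,0,0,-0.002,0],[0,0,0,-0.002,0],[0,0,0,-0.002,0],[0,0,0,0,0]])

```text
time_s: 16.58
tool_pos: [0.5479, 0.0892, 0.1346]
tool_rot: [0.003, -0.679, 0.734, -0.001]
wrist_force: [-5.8, -2.5, 21.9]
grip_width: 0.0129
gripper_force: 75.9
```

```bash
python3 snap.py piv1
```

```text
(no output)
```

View pics/piv1.png

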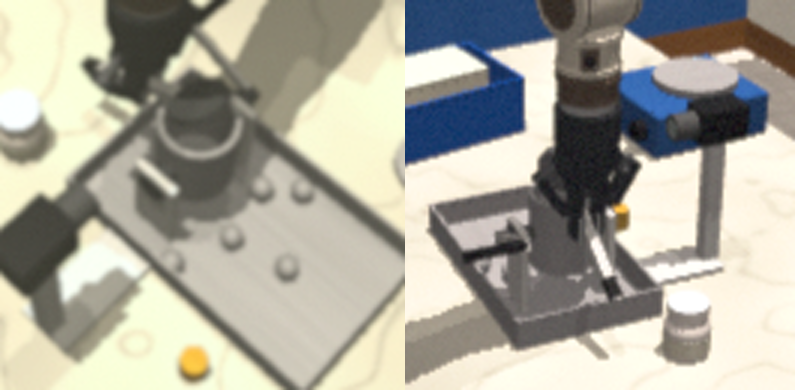

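The handle pivots as intended: the side tile shows the tail down at (612,293), and the jar is still upright. I'll measure the angle numerically.

```bash
cat > ang.py <<'E'
from h import *
import sys
# intersect pixel ray (side) with vertical plane through point P0 (world) with normal nv
def plane(c,uv,P0,nv):
    K=c["camera_matrix"];T=c["T"];d=T[:3,:3]@np.array([(uv[0]-K[0,2])/K[0,0],-(uv[1]-K[1,2])/K[1,1],-1]);o=T[:3,3]
    return o+d*(((P0-o)@nv)/(d@nv))
E
python3 - <<'E'
from ang import *
p,q=pickle.load(open("pq.pkl","rb"));d=pickle.load(open("piv1.pkl","rb"))["side"]
T=np.array([.5479,.0892,.1346]);ex=np.array([np.cos(p[2]),np.sin(p[2]),0]);ey=np.array([-ex[1],ex[0],0])
for uv in[(314,221.5),(312.5,215)]:
    r=plane(d,uv,T,ex)-T;print(r@ey,r[2],np.degrees(np.arctan2(-r[2],-r@ey)),np.hypot(r[2],r@ey))
# predicted tail centre px for angles (tail 101 mm behind grip)
for a in(35,40,45,50):
    t=np.radians(a);print(a,proj(d,T+np.array([0,0,-.002])-.1015*(np.cos(t)*ey+[0,0,np.sin(t)])))
im=d["image"].astype(int).sum(2)
print(im[205:228,300:322])
E
```

```text
-0.07121269041726494 -0.04716524964491403 33.51711538840624 0.08541550240168515
-0.058462000418652356 -0.02838837275481515 25.900595270128363 0.06499003924153947
35 [[315.43718207 226.46732876]]
40 [[314.69637056 227.41858062]]
45 [[313.89081267 228.1533552 ]]
50 [[313.02777558 228.66893648]]
[[219 180 185 234 221 257 371 631 671 623 401 272 261 334 338 419 588 665
  680 685 682 677]
 [227 230 212 238 228 258 346 658 680 665 537 319 266 333 324 279 393 577
  664 681 682 681]
 [225 224 220 223 228 256 325 591 681 677 657 389 275 329 324 241 245 380
  577 661 682 683]
 [236 233 221 226 234 253 281 439 670 678 661 494 303 328 329 238 200 243
  388 566 660 682]
 [228 222 223 219 228 250 259 343 622 681 675 640 373 327 329 242 203 207
  246 391 585 665]
 [230 229 228 226 235 246 251 285 453 671 682 658 438 347 336 245 204 198
  200 251 424 583]
 [225 223 222 234 224 255 240 266 355 654 681 663 539 370 336 223 218 204
  202 212 260 421]
 [223 228 233 222 228 251 249 246 314 566 672 678 665 429 337 235 209 216
  206 198 211 262]
 [226 228 224 221 235 258 287 269 281 418 673 681 665 526 369 
[... 633 characters left out ...]
8 134  93 133 132 160 339 496
  523 498 374 279]
 [279 287 288 288 299 366 475 364 300 295 289 199  82 140 143 145 227 463
  512 527 501 376]
 [289 284 294 299 320 487 509 489 381 355 352 294 156 129 143 142 183 347
  501 519 508 476]
 [287 296 290 284 321 492 515 511 503 497 496 470 241 121 181 233 293 340
  472 476 403 375]
 [288 285 295 306 374 499 513 513 488 492 504 486 323 171 271 361 444 330
  291 292 270 257]
 [289 296 299 364 471 474 482 476 391 411 457 413 352 219 260 269 293 255
  244 261 259 240]
 [313 322 342 444 428 329 328 371 358 306 277 273 278 260 253 256 266 261
  250 253 263 253]
 [365 372 395 314 290 252 240 271 269 262 241 250 248 258 249 256 252 255
  261 259 255 255]]
```

Emit:
servo_tool(rows=[[0,0,0,-0.002,0],[0,0,0,-0.002,0],[0,0,0,-0.001,0],[0,0,0,0,0]])

```text
time_s: 17.18
tool_pos: [0.5493, 0.089, 0.1308]
tool_rot: [0.004, -0.679, 0.734, -0.003]
wrist_force: [-5.3, -3.9, 25.9]
grip_width: 0.0129
gripper_force: 79.7
```

Emit:
servo_tool(rows=[[0,0,0,0.04,0],[0,0,0,0.04,0],[0,0,0,0.04,0],[0,0,0,0.04,0],[0,0,0,0,-10],[0,0,0,0,-10],[0,0,0,0,-10],[0,0,0,0,-10],[0,0,0,0,-10]], squeeze=60)

```text
time_s: 18.3
tool_pos: [0.5462, 0.089, 0.2843]
tool_rot: [-0.001, -0.302, 0.953, 0.0]
wrist_force: [1.1, -0.4, -1.1]
grip_width: 0.013
gripper_force: 75.5
```

Emit:
servo_tool(rows=[[0,0,0,0,-10],[0,0,0,0,-10],[0,0,0,0,-10],[0,0,0,0,-10],[0,0,0,0,0],[0,0,0,0,0]])

```text
time_s: 19.05
tool_pos: [0.5464, 0.089, 0.2848]
tool_rot: [-0.0, 0.038, 0.999, -0.0]
wrist_force: [-0.5, -0.9, -1.4]
grip_width: 0.0131
gripper_force: 75.5
```

Run:
```python
from plant import manip
import cv2
from ang import *
p,q=pickle.load(open("pq.pkl","rb"))
s=manip.state();T=s["tool_pos"];print(T,s["tool_rot"],s["time_s"])
d={n:manip.capture(n) for n in("scene","side")};d["T"]=T;pickle.dump(d,open("m1.pkl","wb"))
ims=[]
ex=np.array([np.cos(p[2]),np.sin(p[2]),0])
for n,sc in(("scene",5),("side",5)):
    c=d[n];u=proj(c,T)[0].astype(int);x,y=u[0]-40,u[1]-60
    im=cv2.resize(np.clip(c["image"][y:y+120,x:x+80,::-1]*(1.7 if n=="scene" else 1.2),0,255).astype(np.uint8),None,fx=sc,fy=sc,interpolation=cv2.INTER_CUBIC)
    print(n,x,y)
    for a,col in((35,(255,0,0)),(45,(0,0,255))):
        t=np.radians(a);m=np.cos(t)*ex+[0,0,np.sin(t)]
        for l in(-.1015,.1085):
            v=(proj(c,T+[0,0,-.002]+l*m)[0]-[x,y]+.5)*sc;cv2.circle(im,tuple(v.astype(int)),4,col,1);print(a,l,v)
    ims.append(im)
cv2.imwrite("pics/m1.png",np.hstack(ims))
```

```text
[0.54635337 0.08898557 0.28480526] [-4.03349657e-04  3.80483138e-02  9.99275817e-01 -6.70892586e-05] 19.05
scene 293 116
35 -0.1015 [304.87305872 283.65999618]
35 0.1085 [ 75.58508663 342.6195023 ]
45 -0.1015 [290.00939998 309.89339989]
45 0.1085 [ 92.83214798 309.08717983]
side 265 100
35 -0.1015 [ 90.5096498  409.38002863]
35 0.1085 [328.56186269 201.05723441]
45 -0.1015 [106.49538065 424.37001413]
45 0.1085 [313.06891506 183.29986634]
```

View pics/m1.png

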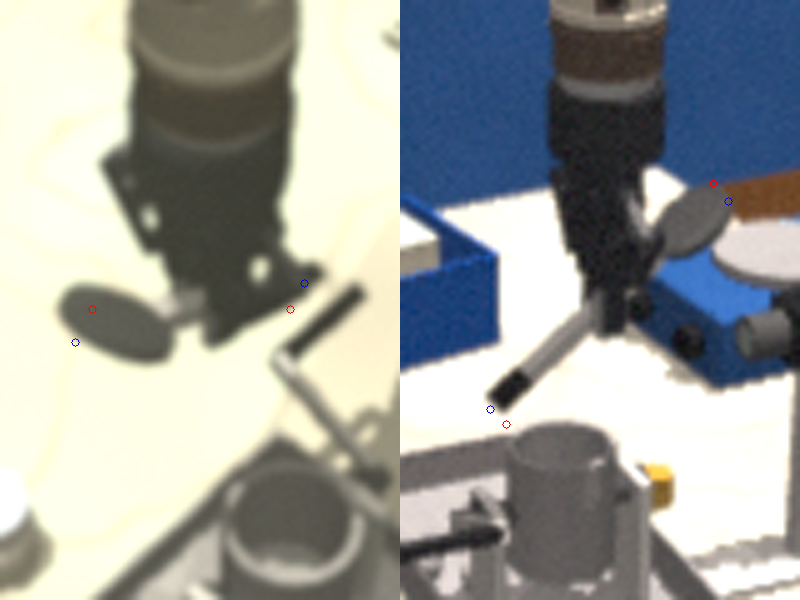

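The pivot works. The side tile shows the tail tip at about (97,403) and the head centre at (295,222). The scene tile shows the head centre at (116,322). I'll fit the pitch angle.

Run:
```python
from ang import *
p,q=pickle.load(open("pq.pkl","rb"));d=pickle.load(open("m1.pkl","rb"));T=d["T"]
obs=[("scene","h",np.array([116,322])/5-.5+[293,116]),("side","h",np.array([295,222])/5-.5+[265,100]),("side","t",np.array([97,403])/5-.5+[265,100])]
def f(v,full=False):
    a,g,h,yw,b=v;ex=np.array([np.cos(yw),np.sin(yw),0]);m=np.cos(a)*ex+[0,0,np.sin(a)];n=-np.sin(a)*ex+[0,0,np.cos(a)]
    G=T+n*h
    P=dict(h=G+m*g+n*.004,t=G-m*(.180-g))
    r=[(proj(d[c],P[k])[0]-uv-[0,0 if c=="scene" else -b]) for c,k,uv in obs]
    if full: return r,G+m*g-n*.004-T
    return np.r_[np.ravel(r),(g-.0785)/.004,h/.003,(yw-p[2])/.03,(b-1.5)/.7]
r=least_squares(f,[.7,.0785,0,p[2],1.5]);v=r.x
print("pitch",np.degrees(v[0]),"g,h",v[1:3],"yaw",np.degrees(v[3]),v[4]);R,o=f(v,True);print(np.round(R,2),o)
```

```text
pitch 35.31604484129876 g,h [0.0823762  0.00143743] yaw -4.241464732759411 0.9951483481502753
[[-0.42 -0.02]
 [-0.08  0.19]
 [-0.52  0.84]] [ 0.06851022 -0.00508093  0.04552954]
```

Emit:
servo_tool(rows=[[0,0,0,0,10],[0,0,0,0,10],[0,0,0,0,10],[0,0,0,0,10],[0,0,0,0,10],[0,0,0,0,10],[0,0,0,0,10],[0,0,0,0,10],[0,0,0,0,10],[0,0,0,0,0]])

```text
time_s: 20.4
tool_pos: [0.5465, 0.089, 0.2853]
tool_rot: [-0.0, -0.678, 0.735, -0.0]
wrist_force: [-0.3, -0.4, -1.1]
grip_width: 0.0123
gripper_force: 75.5
```

Emit:
servo_tool(rows=[[0,0,0,-0.05,0],[0,0,0,-0.05,0],[0,0,0,-0.04,0],[0,0,0,-0.01,0],[0,0,0,-0.006,0],[0,0,0,-0.003,0],[0,0,0,-0.002,0],[0,0,0,-0.002,0],[0,0,0,-0.002,0],[0,0,0,0,0]])

```text
time_s: 21.65
tool_pos: [0.5495, 0.0877, 0.1271]
tool_rot: [0.003, -0.678, 0.735, -0.004]
wrist_force: [-6.5, -8.8, 19.1]
grip_width: 0.0128
gripper_force: 80.8
```

Emit:
servo_tool(rows=[[0,0,0,-0.002,0],[0,0,0,-0.002,0],[0,0,0,-0.002,0],[0,0,0,0,0]])

```text
time_s: 22.15
tool_pos: [0.5516, 0.0879, 0.1223]
tool_rot: [0.005, -0.678, 0.735, -0.005]
wrist_force: [-3.8, -7.6, 20.2]
grip_width: 0.0129
gripper_force: 83.9
```

Emit:
servo_tool(rows=[[0,0,0,0.04,0],[0,0,0,0.04,0],[0,0,0,0.04,0],[0,0,0,0.045,0],[0,0,0,0,-10],[0,0,0,0,-10],[0,0,0,0,-10],[0,0,0,0,-10],[0,0,0,0,-10]])

```text
time_s: 23.28
tool_pos: [0.5475, 0.0892, 0.2819]
tool_rot: [0.002, -0.302, 0.953, -0.0]
wrist_force: [-0.3, -0.3, -1.1]
grip_width: 0.0129
gripper_force: 80.5
```

Emit:
servo_tool(rows=[[0,0,0,0,-10],[0,0,0,0,-10],[0,0,0,0,-10],[0,0,0,0,-10],[0,0,0,0,0],[0,0,0,0,0]])

```text
time_s: 24.02
tool_pos: [0.547, 0.0891, 0.2806]
tool_rot: [0.001, 0.038, 0.999, 0.0]
wrist_force: [0.8, 1.2, -0.8]
grip_width: 0.0127
gripper_force: 80.5
```

Run:
```python
from plant import manip
import cv2
from ang import *
s=manip.state();T=s["tool_pos"];print(T,s["tool_rot"],s["time_s"])
d={n:manip.capture(n) for n in("scene","side")};d["T"]=T;pickle.dump(d,open("m2.pkl","wb"))
# head/handle pixels in side: difference to the empty start view
b=pickle.load(open("caps0.pkl","rb"))
for n in("scene","side"):
    c=d[n];u=proj(c,T)[0].astype(int);x,y=u[0]-40,u[1]-60;print(n,x,y)
    g=c["image"][y:y+120,x:x+80].astype(int).sum(2)//8
    rows=range(20,60) if n=="side" else range(46,80)
    cols=slice(44,76) if n=="side" else slice(4,44)
    print(cols,"rows",rows)
    for k in rows: print(k,"".join("%3d"%v for v in g[k,cols]))
    if n=="side":
        print("tail cols 10:44")
        for k in range(60,92): print(k,"".join("%3d"%v for v in g[k,10:44]))
```

```text
[0.54698837 0.08912132 0.28057217] [1.16654247e-03 3.82178553e-02 9.99268720e-01 2.46607139e-04] 24.025
scene 293 118
slice(4, 44, None) rows range(46, 80)
46  57 56 56 57 57 57 58 57 58 57 57 57 57 57 58 57 57 57 57 57 56 51 39 25 16 15 15 14 13 14 14 14 13 13 13 13 14 14 14 14
47  57 57 56 56 56 57 57 57 57 57 57 57 57 57 57 57 57 57 57 57 57 54 46 32 19 15 14 14 14 13 13 13 13 14 13 13 14 13 14 13
48  57 57 57 56 56 56 56 56 56 56 57 57 57 56 56 57 57 57 57 57 57 56 51 39 26 17 15 15 13 13 13 13 14 13 13 13 13 13 13 13
49  57 57 57 57 57 56 56 56 56 56 56 56 56 55 55 56 56 57 57 57 57 57 54 47 37 28 23 21 17 13 13 14 13 14 13 13 13 13 13 13
50  57 57 57 57 57 57 57 57 56 56 56 55 53 52 52 53 54 55 56 57 57 57 56 54 48 42 38 34 25 16 13 13 14 14 13 13 13 13 13 13
51  57 57 57 57 57 57 57 57 57 57 55 51 45 43 43 45 47 51 53 55 56 57 57 56 55 52 50 45 32 19 14 13 14 14 14 13 13 13 13 13
52  57 57 57 57 57 57 57 57 57 56 51 42 34 30 31 32 35 40 45 49 52 54 56 56 57 56 55 49 35 20 13 13 14 13 13 14 13 13 13 13
53  57 57 57 57 57 57 57 57 56 53 44 32 24 22 22 22 24 28 32 36 41 47 52 55 
[... 10031 characters left out ...]
2 48 39 35 34 32 30 32 31 29 31 30 30 30 29 30 31 34 47 66 77 82
86  81 80 79 79 75 72 69 56 50 45 40 41 41 38 32 28 31 32 32 32 32 30 29 31 30 30 29 29 28 27 30 49 68 80
87  71 64 53 51 43 40 39 34 32 32 32 37 35 29 30 30 32 32 33 32 31 31 30 30 30 29 30 29 28 28 27 36 58 66
88  39 36 33 32 32 32 31 30 30 31 34 34 34 31 29 31 31 32 32 32 32 31 30 30 31 29 29 28 27 26 27 32 41 61
89  32 32 31 31 32 31 32 31 32 32 32 30 33 32 31 30 31 32 33 31 32 31 30 29 30 30 29 28 29 27 28 31 36 58
90  31 32 32 32 33 32 33 32 31 31 31 28 30 33 32 32 32 32 33 33 31 31 29 30 30 30 30 29 31 30 31 31 32 54
91  32 32 32 32 31 32 32 31 32 32 31 27 27 30 32 33 32 31 32 32 31 31 30 31 30 31 31 34 40 35 32 28 28 47
```

Run:
```python
from ang import *
p,q=pickle.load(open("pq.pkl","rb"));d=pickle.load(open("m2.pkl","rb"));T=d["T"]
obs=[("scene","h",np.array([25.1,59.3])+[293,118]),("side","h",np.array([56.6,41])+[265,101]),("side","t",np.array([21.5,82.8])+[265,101])]
def f(v,full=False):
    a,g,h,yw,b=v;ex=np.array([np.cos(yw),np.sin(yw),0]);m=np.cos(a)*ex+[0,0,np.sin(a)];n=-np.sin(a)*ex+[0,0,np.cos(a)]
    G=T+n*h
    P=dict(h=G+m*g+n*.004,t=G-m*(.180-g))
    r=[(proj(d[c],P[k])[0]-uv-[0,0 if c=="scene" else -b]) for c,k,uv in obs]
    if full: return r,G+m*g-n*.004-T,-n
    return np.r_[np.ravel(r),(g-.0785)/.004,h/.003,(yw-p[2])/.03,(b-1.5)/.7]
r=least_squares(f,[.7,.0785,0,p[2],1.5]);v=r.x
print("pitch",np.degrees(v[0]),"g,h",v[1:3],"yaw",np.degrees(v[3]),v[4]);R,o,n=f(v,True);print(np.round(R,2),"offset",o,"n",n)
mid=w(p,(72.5,0,130.5))[0];aim=w(p,(0,0,203))[0]
# mirror centre so that axis passes midway, ~8 mm behind aim distance
t=.1025+.006;M=mid-t*n;print("M",M,"dist aim",np.linalg.norm(M-aim),"TCP target",M-o,"move",M-o-T, "aim",aim)
```

```text
pitch 43.96227956760023 g,h [0.08291211 0.00120611] yaw -3.846249981895739 0.8255984740065515
[[-0.53 -0.35]
 [-0.2   0.79]
 [-0.17  0.59]] offset [ 0.06148058 -0.00413339  0.05554528] n [ 0.6926211  -0.04656543 -0.71979697]
M [0.55015231 0.15756862 0.20859797] dist aim 0.006325941676859366 TCP target [0.48867173 0.16170201 0.15305269] move [-0.05831664  0.07258069 -0.12751948] aim [0.55302621 0.15821744 0.203     ]
```

Pitch is now 44°. I'll carry the mirror over the jar.

Emit:
servo_tool(rows=[[0,-0.02,0.025,0,0],[0,-0.02,0.025,0,0],[0,-0.018,0.0225,0,0],[0,0,0,-0.03,0],[0,0,0,-0.03,0],[0,0,0,-0.03,0],[0,0,0,-0.025,0],[0,0,0,-0.012,0],[0,0,0,0,0],[0,0,0,0,0]])

```text
time_s: 25.38
tool_pos: [0.4894, 0.1618, 0.1535]
tool_rot: [0.001, 0.039, 0.999, 0.0]
wrist_force: [-0.0, -0.5, -1.5]
grip_width: 0.0129
gripper_force: 80.5
```

Run:
```python
from plant import manip
from ang import *
import cv2
s=manip.state();print(s["tool_pos"],s["wrist_force"],s["gripper_force"])
p,q=pickle.load(open("pq.pkl","rb"))
d={n:manip.capture(n) for n in("scene","side")};pickle.dump(d,open("fin.pkl","wb"))
b=pickle.load(open("tip1.pkl","rb"))
# balls unchanged? compare local patches between tip and now; jar rim in side vs start
c=d["scene"]["image"].astype(int);t=b["scene"]["image"].astype(int)
for x,y in((262,187),(302,190),(232,237),(287,266),(172,262)):
    u,v=285+x//3,180+y//3;print("ball",abs(c[v-3:v+4,u-3:u+4]-t[v-3:v+4,u-3:u+4]).mean().round(1))
# jar front in the side view vs upright start view
a=pickle.load(open("caps0.pkl","rb"))["side"]["image"].astype(int);k=d["side"]["image"].astype(int)
e=cv2.matchTemplate(k[190:240,275:330].astype(np.uint8),a[200:225,285:312].astype(np.uint8),cv2.TM_CCOEFF_NORMED);print("jar match",cv2.minMaxLoc(e))
for n,uv in(("head",(0,0,206)),):print([proj(d[m],w(p,uv))[0] for m in d])
```

```text
[0.48935661 0.16177401 0.15346685] [-0.02064006 -0.48918781 -1.49909257] 80.51654577255249
ball 7.5
ball 5.9
ball 4.1
ball 4.6
ball 1.4
jar match (-0.17487961053848267, 0.953576922416687, (27, 6), (10, 10))
[array([351.626603  , 209.13770128]), array([297.29226092, 173.33036458])]
```

Emit:
servo_tool(rows=[[0,0,0,0,0],[0,0,0,0,0],[0,0,0,0,0],[0,0,0,0,0],[0,0,0,0,0],[0,0,0,0,0]])

```text
time_s: 26.22
tool_pos: [0.4885, 0.1615, 0.1523]
tool_rot: [-0.0, 0.039, 0.999, -0.0]
wrist_force: [-0.3, -0.1, -2.0]
grip_width: 0.0128
gripper_force: 80.5
```

```bash
python3 -c "
from plant import manip
print(manip.close_job())"
```

```text
the job is handed in; nothing more can be done
None
```

Job handed in at about 26 s, with no verdict returned: all five balls are in the tray, the jar is upright, and the mirror is held still about 6 mm from the aim point at about 44° by my own measurement.

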